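Lock the sieve into the bench sifter

ROBOT

A 6-joint arm with a two-finger parallel gripper is mounted at the origin on the work surface. World frame = base frame: x ahead of the robot, y to its left, z up, the work surface at z = 0. Lengths are in m, angles in degrees, forces in N, time in s.
With the tool pointing down it reaches from about 0.25 to 0.8 m from the base axis. Payload 3.9 kg.
Tool frame: the origin (TCP) lies at the very end of the fingers, on their centre line; the grasp point (between the pads) lies 19 mm behind it; z points along the fingers, y is the line along which they close (so a half turn about z gives the same grasp; the last joint's range is limited). The gripper opens to 85 mm and grips with 20 to 120 N. Pads are 22 mm wide; open, the fingers measure 114 mm over their backs; the gripper's body (76 mm by 85 mm) begins 54 mm behind the grasp point. The pads swing forward as they close: fully open they stand 13 mm farther back than shut.
Start: joints at [72.422, 14.897, -7.913, 67.191, 0, 90], TCP at [0.159, 0.5, 0.231] pointing down, gripper open.
Joint ranges: [-159.42, 159.42], [-47.68, 98.78], [-73.54, 78.23], [-108.79, 121.32], [-90, 84.71], [-180, 180]. Speed limits (degrees/s): [147.25, 147.25, 180, 180, 180, 180].

INTERFACE

Orientations are given as [roll, pitch, yaw] about the fixed x, y, z axes, in that order (R = Rz(yaw) Ry(pitch) Rx(roll)).
In Python, from rig import arm gives the robot as it stands.
- The arm moves only by the tool carry_out, never from a script. Its argument "series" is a list of rows, each an object with "xyz": the shift along the tool's x, y, z in units of 0.2 m (1.0 is 0.2 m), a list of three; "rotation": the turn, a rotation vector about the tool's x, y, z in units of 180 degrees (1.0 is 180 degrees), a list of three; "grip": the gripper command: -1 is shut, 1 is fully open, values between are in proportion. A call has 1 to 12 rows; each row is the pose to reach, as a shift and turn from the pose commanded when the call began, along the tool's axes at that moment, turning the shorter way round; what a row does not reach only later rows make up. A row lasts 1/8 s, in which the tool goes at most 62.5 mm and 10.7 degrees, less where a joint would pass 70% of its speed; a pose out of reach is approached as far as the arm can. A call with a number of a shift or a turn outside -1 to 1 is refused whole. A call with a gripper value outside its range is refused whole. The fingers move at their own pace and stop on an object; the grip force is fixed at half the most. Time passes only in rows, so rows that repeat a pose let the fingers close. It gives the time, the measured TCP pose, the force, the opening and the grip force at its end, in the units of the state.
- arm.get_obs(): the state, without advancing time (a new reading comes with each control period).
- arm.grab_frame(name): name is "side" or "top"; returns (picture, depth): 480x640x3 uint8, blue, green, red; 480x640 float32, m along the optical axis (not along the pixel's ray), 0 where there is no reading.
- arm.camera_model(name): a dict with "K" (3x3 intrinsics, pixels), "pose" (4x4, takes a point from camera to world coordinates). Camera axes: x right, y down, z forward; pixel columns grow to the right and rows downward; lengths in m; the calibration is good to about 2 mm. A picture is of the moment at which its call begins. camera_model takes no time and is no camera call.
- arm.finish_job(): hands the job in; it is judged then, once.
Trained networks look in the newest picture that a camera, given by its name, has taken for a name from the list of things; names that differ only in an ending like _2 or _b are one class to them, and where a whole thing is asked for, a point or a joint stands for the part that bears it (a point fixed in the world has none). Each returns a list of dicts, best first, with "confidence" (0 to 1); they miss things now and then, are a little off and sometimes report something else, mostly with a low value. They report only what shows in the picture. A call takes as long as a camera call.
- arm.find_in(camera, target): "rect" ([left, top, right, bottom] in pixels, round what is visible of it).
- arm.masks_of(camera, target): "region" (480x640 bool, what is visible of it) and "rect" ([left, top, right, bottom] in pixels, round what is visible of it).
The state is a dict: "time_s": time; "q": joint angles; "qvel": joint speeds; "joint_torque": joint torques, N m; "eef_pos": TCP position; "eef_rot": TCP orientation; "ft_force": force on the tool from outside, world axes, zero at the start; "ft_torque": the same for the moment, N m; "opening": finger opening in m; "gripper_force": force on a finger pad.
Only numpy, scipy, OpenCV 4.12 (cv2) and the standard library are available. Lean on these libraries where they do the work, as an engineer would, in place of code of your own. Each camera call takes 0.05 s, during which the arm holds its last target. There are 200 camera calls.

TASK

Get the bench sifter ready for work: slide its catch pan fully home under the deck, and hang the round sieve in the deck hole by its three brass lugs and twist it clockwise (seen from above) until all three lugs drop down into the locking notches of the hooks. Set the sieve in without ramming the sifter, let go of it, and leave the other things on the bench where they are.

Things in the scene. Friction and masses are not known exactly. Their poses are not given: they have to be found in the camera images.
- sifter: Bench sifter, fixed: blue base 235 x 210 x 58 mm, front panel black; on four springs a dark steel deck plate 210 x 210 mm, top 150 mm above the bench, with a hole of 160 mm diameter. Origin: on the bench, on the hole's vertical axis; its own -x is the front (pan side), z up. Three equal white hooks stand on the deck round the hole, 7 mm plates on a circle of 90 mm radius, tops 181 mm above the bench.
- mouth0 (a point): Lug centre resting in the mouth of hook 0, 163 mm above the bench, 90 mm from the axis, at 180 degrees (counter-clockwise from the sifter's +x). The mouth is open upward, 24 mm wide; its floor is a sill 8 mm above the deck that leads clockwise (from above) to the notch under an overhang 15 mm above the sill. A guide post 31 mm high stands on the mouth's other side.
- mouth1 (a point): The same for hook 1, at 300 degrees about the axis.
- mouth2 (a point): The same for hook 2, at 60 degrees about the axis.
- notch0 (a point): Lug centre resting at the bottom of the locking notch of hook 0, 155 mm above the bench, 90 mm from the axis, at 148 degrees: 32 degrees clockwise of its mouth. The notch is 20 mm wide, open upward to the sill's path (the sill ends, the lug drops 8 mm to the deck), roofed by the overhang; an end post behind it stops the lug.
- notch1 (a point): The same for hook 1, at 268 degrees.
- notch2 (a point): The same for hook 2, at 28 degrees.
- pan (a joint): Catch pan of bright sheet steel (210 x 130 x 36 mm) that slides on the base under the deck: how far it stands out to the sifter's front, m; 0 = fully home, against a stop; it starts 0.03 to 0.07 out. It slides with 2 to 4 N and stays where it is left.
- pan_handle (a point): Centre of the pan's black bar handle, 80 mm above the bench: a round bar 90 mm long and 10 mm thick, level, across the front, 35 mm off the pan's front wall. With the pan home it lies 165 mm from the sifter's axis in the sifter's own -x direction, 60 mm in front of the deck's edge.
- sieve_grip (a point): Centre of the wooden grip of the loose sieve (steel ring of 144 mm diameter, 51 mm high, mesh bottom, 0.35 to 0.6 kg, standing on the bench). Axes: z up the sieve's axis, x along the grip. Grip 74 (x) x 16 (y) x 20 mm, on the sieve's axis in the middle of a steel bail, 100 mm above the underside, 60 mm above the lugs. Locked, it is 215 mm above the bench; 223 mm with the lugs on the sill.
- lug0 (a point): Point on the centre line of one of the sieve's three brass lugs (round pins 10 mm thick that stick out level, ends 104 mm from the sieve's axis), 90 mm from the axis, 40 mm above the sieve's underside, below the bail's end on the +x side. All lugs are alike; any lug fits any hook.
- lug1 (a point): The same for the lug 120 degrees counter-clockwise (from above) of lug0.
- lug2 (a point): The same for the lug 240 degrees counter-clockwise of lug0.
- mallet_head (a point): Bystander, not to be disturbed: centre of the head of a rubber mallet lying on the bench (head 90 mm long, 56 mm thick; wooden handle, 260 mm long overall).
- tin: Bystander: closed tin, 84 mm diameter, 85 mm high; origin at the centre of its underside.
- jar: Bystander: glass jar with an orange lid, 68 mm diameter, 100 mm high; origin at the centre of its underside.
- brush: Bystander: wooden wire brush 200 mm long, 40 mm high, lying on its bristles; origin under its middle.

How it is judged:
By the outcome, as a careful person would: the job done as asked, in the order asked, and still so for the second after the job is handed in, with the robot touching nothing.
It also fails if it takes over 59 s, if anything falls off the work surface, if the arm or the gripper's body presses on something with over 40 N, if the wrist force passes 120 N, or if a joint passes its speed limit or range.

## Working session

There is one attempt and no reset: what is moved stays moved. The work goes in short steps, Python scripts to look and compute and a tool call to move; the robot and the scene stay as the last step left them, time stands still between calls to the robot, and variables do not carry over. Pictures are saved under pics/ and viewed, at most 10 in all, crops included, and the job is handed in when it is done.

Besides the shell and the picture viewer there is one more tool, called after "Request:" as name(argument=value, ...) on one line, values as JSON. carry_out: Moves the arm, as the interface text tells. Shifts and turns lie within -1 to 1; 1 stands for 0.2 m of shift or 180 degrees of turn. Its arguments: {"type":"object","properties":{"series":{"type":"array"}},"required":["series"]}

```bash
mkdir -p pics; ls
python3 - <<'E'
from rig import arm
import cv2,numpy as np
for n in("top","side"):
    im,d=arm.grab_frame(n); cv2.imwrite(f"pics/{n}0.png",im); np.savez(f"pics/{n}0.npz",d=d)
    m=arm.camera_model(n); print(n,np.round(m["K"],1).tolist(),np.round(m["pose"],3).tolist())
print(arm.get_obs())
E
```

```text
pics
top [[562.9, 0.0, 319.1], [0.0, 562.9, 244.0], [0.0, 0.0, 1.0]] [[0.001, -0.99, 0.143, 0.324], [-1.0, -0.0, 0.006, -0.01], [-0.006, -0.143, -0.99, 1.636], [0.0, 0.0, 0.0, 1.0]]
side [[624.1, 0.0, 312.7], [0.0, 624.1, 244.5], [0.0, 0.0, 1.0]] [[0.74, -0.454, 0.496, -0.432], [-0.673, -0.506, 0.54, -1.037], [0.006, -0.733, -0.68, 1.446], [0.0, 0.0, 0.0, 1.0]]
{'time_s': 0.1, 'q': array([ 7.24235456e+01,  1.49308635e+01, -7.98012482e+00,  6.71903733e+01,
       -2.10149848e-03,  9.00032085e+01]), 'qvel': array([-0.10428304, -0.13899908,  0.19333998,  0.01542206,  0.03160105,
        0.03839724]), 'joint_torque': array([-4.02477817e-04, -4.06507874e+01,  2.54528081e+01,  1.01223425e-02,
       -9.79424635e-05, -5.68462877e-07]), 'eef_pos': array([0.15835936, 0.49988576, 0.23054666]), 'eef_rot': array([-1.79898638e+02,  2.10717135e-03,  1.62420341e+02]), 'ft_force': array([ 1.59962603, -0.92987288,  0.0335257 ]), 'ft_torque': array([ 0.00880993,  0.04364235, -0.00341354]), 'gripper_force': 0.0, 'opening': 0.08515164057570987}
```

View pics/top0.png

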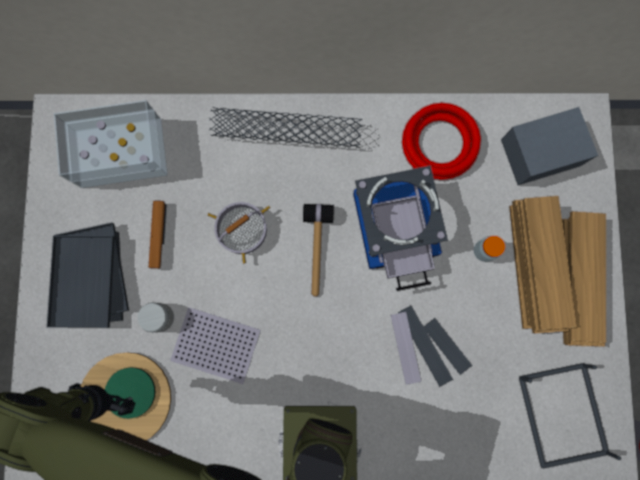

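View pics/side0.png

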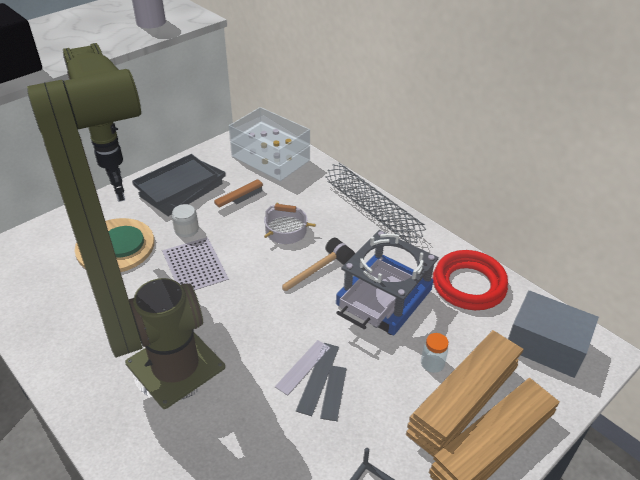

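The top view shows the sieve at about (242,228), with lugs at (211,216), (266,209) and (244,258). The sifter is at about (400,215) with its pan handle at (413,282). The mallet lies between them at (318,213).

```bash
cat > h.py <<'E'
from rig import arm
import cv2,numpy as np
from scipy.optimize import least_squares
def cloud(n,d,):
    m=arm.camera_model(n);K=m["K"];P=m["pose"]
    v,u=np.mgrid[:480,:640]
    c=np.stack([(u-K[0,2])/K[0,0]*d,(v-K[1,2])/K[1,1]*d,d],-1)
    w=c@P[:3,:3].T+P[:3,3]; w[d==0]=np.nan
    return w
def atz(n,u,v,z):
    m=arm.camera_model(n);K=m["K"];P=m["pose"]
    r=P[:3,:3]@np.array([(u-K[0,2])/K[0,0],(v-K[1,2])/K[1,1],1]); t=(z-P[2,3])/r[2]
    return P[:3,3]+t*r
def proj(n,p):
    m=arm.camera_model(n);K=m["K"];P=m["pose"]
    c=(np.atleast_2d(p)-P[:3,3])@P[:3,:3]; return (c/c[:,2:])@K.T[:,:2]
E
python3 - <<'E'
from h import *
from rig import arm
for n in("top","side"):
    im=cv2.imread(f"pics/{n}0.png");d=np.load(f"pics/{n}0.npz")["d"];w=cloud(n,d)
    hsv=cv2.cvtColor(im,cv2.COLOR_BGR2HSV)
    for t in("sieve_grip","lug0","pan_handle","sifter","mallet_head","tin","jar","brush","pan"):
        r=arm.masks_of(n,t)
        for q in r[:4]:
            if q["confidence"]<.3: continue
            p=w[q["region"]];print(n,t,round(q["confidence"],2),np.round(q["rect"]),np.round(np.nanmedian(p,0),3),"zmax",np.round(np.nanpercentile(p[:,2],[5,50,95]),3))
im=cv2.imread("pics/top0.png")
a=cv2.resize(im[165:295,350:450],None,fx=4.5,fy=4.5,interpolation=3)
b=cv2.resize(im[195:275,200:280],None,fx=4,fy=4,interpolation=3)
c=np.zeros((585,770,3),np.uint8);c[:,:450]=a;c[:320,450:770]=b
cv2.imwrite("pics/c1.png",c)
im=cv2.imread("pics/side0.png")
cv2.imwrite("pics/c2.png",cv2.resize(im[195:335,255:445],None,fx=4.2,fy=4.2,interpolation=3))
E
```

```text
top sieve_grip 0.94 [208. 202. 271. 265.] [0.614 0.221 0.036] zmax [-0.003  0.036  0.108]
top lug0 0.6 [476. 235. 508. 264.] [ 0.538 -0.472  0.095] zmax [0.008 0.095 0.103]
top lug0 0.57 [210. 201. 266. 262.] [0.601 0.23  0.036] zmax [-0.003  0.036  0.108]
top pan_handle 0.84 [374. 193. 434. 291.] [ 0.581 -0.239  0.065] zmax [0.057 0.065 0.095]
top pan_handle 0.36 [354. 169. 450. 289.] [ 0.61  -0.23   0.072] zmax [0.053 0.072 0.157]
top sifter 0.73 [350. 169. 450. 291.] [ 0.61  -0.231  0.071] zmax [0.052 0.071 0.157]
top mallet_head 0.98 [305. 202. 331. 298.] [0.614 0.006 0.035] zmax [0.017 0.035 0.057]
top mallet_head 0.42 [350. 165. 447. 294.] [ 0.61  -0.231  0.071] zmax [0.051 0.071 0.157]
top tin 0.6 [138. 299. 175. 336.] [0.345 0.449 0.082] zmax [0.021 0.082 0.089]
top jar 0.62 [476. 236. 509. 260.] [ 0.537 -0.47   0.096] zmax [0.021 0.096 0.103]
top brush 0.91 [148. 200. 168. 269.] [0.588 0.467 0.038] zmax [0.009 0.038 0.044]
top pan 0.68 [376. 196. 436. 294.] [ 0.581 -0.238  0.065] zmax [0.057 0.065 0.095]
side lug0 0.96 [264. 205. 314. 244.] [0.602 0.23  0.022] zmax [-0.001  0.022  0.105]
side pan_handle 0.75 [337. 258. 409. 328.] [ 0.539 -0.223  0.068] zmax [0.057 0.068 0.097]
side sifter 0.9 [336. 233. 438. 333.] [ 0.573 -0.239  0.081] zmax [0.045 0.081 0.159]
side mallet_head 0.58 [282. 237. 358. 288.] [0.612 0.004 0.033] zmax [0.014 0.033 0.057]
side tin 0.68 [338. 261. 412. 330.] [ 0.539 -0.226  0.068] zmax [0.059 0.068 0.097]
side tin 0.63 [172. 203. 197. 236.] [0.336 0.439 0.068] zmax [0.01  0.068 0.089]
side jar 0.64 [174. 206. 198. 239.] [0.336 0.439 0.068] zmax [0.008 0.068 0.089]
side jar 0.61 [420. 334. 449. 372.] [ 0.524 -0.49   0.074] zmax [0.009 0.074 0.103]
side brush 0.8 [212. 180. 262. 205.] [0.583 0.463 0.035] zmax [0.003 0.035 0.045]
side pan 0.82 [335. 260. 404. 327.] [ 0.538 -0.223  0.068] zmax [0.058 0.068 0.097]
```

View pics/c1.png

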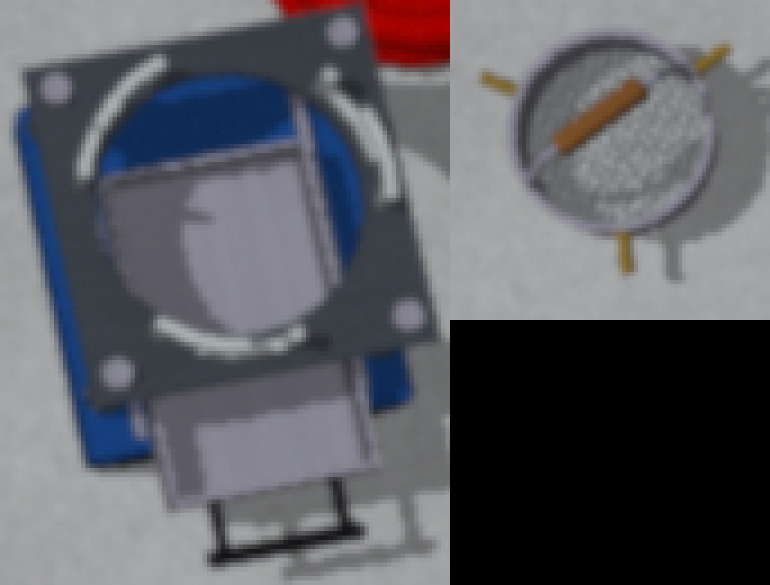

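View pics/c2.png

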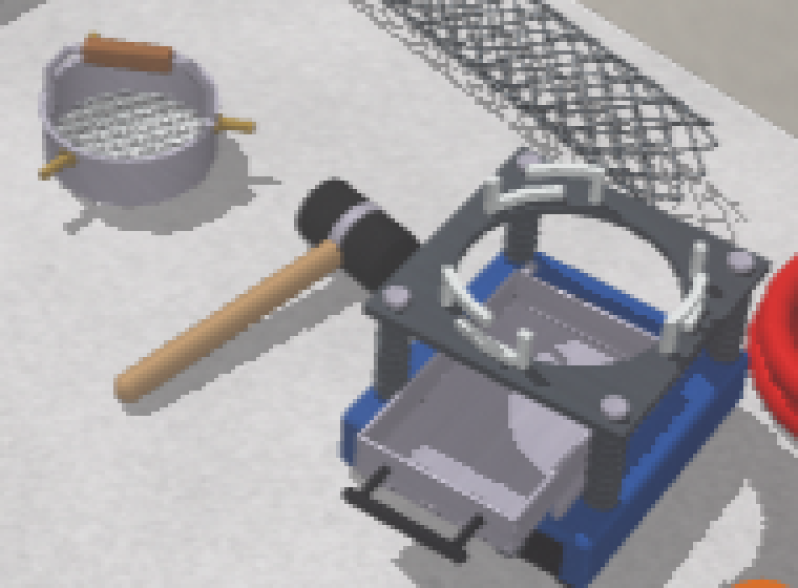

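The crops show the pan pulled out with its bar handle nearest the robot. The sieve's bail runs diagonally, with lug0 at the upper right end of the grip. Next I'll measure these precisely.

Run:
```python
from h import *
for n in("top","side"):
    im=cv2.imread(f"pics/{n}0.png");d=np.load(f"pics/{n}0.npz")["d"];w=cloud(n,d)
    hsv=cv2.cvtColor(im,cv2.COLOR_BGR2HSV); x,y,z=w[...,0],w[...,1],w[...,2]
    R=(abs(x-.63)<.22)&(abs(y+.22)<.2)
    m=R&(z>.143)&(z<.157)
    p=w[m][:,:2].astype(np.float32)
    print(n,"deck",m.sum(),np.median(w[m][:,2]),cv2.minAreaRect(p*1000))
    # hole circle: inner points by angle from the centre
    c=np.array(cv2.minAreaRect(p)[0]);
    q=p-c;a=np.degrees(np.arctan2(q[:,1],q[:,0]));r=np.hypot(*q.T)
    inn=np.array([p[(a//6==k)][np.argmin(r[a//6==k])] for k in range(-30,30) if (a//6==k).any()])
    f=least_squares(lambda s:np.hypot(*(inn-s[:2]).T)-s[2],[*c,.08],loss="soft_l1",f_scale=.002).x;print(" hole",f)
    h=R&(z>.16)&(z<.195);print(" hooks z max",np.nanpercentile(z[h],98),h.sum())
    ph=w[h][:,:2]-f[:2];ah=np.degrees(np.arctan2(ph[:,1],ph[:,0]))%360
    print(" hook angles hist(10deg)",np.histogram(ah,36,(0,360))[0],"r",np.median(np.hypot(*ph.T)))
    # handle
    hd=R&(z>.07)&(z<.095)&(im.max(-1)<45)&(x<.56)
    pp=w[hd];pp=pp[pp[:,0]<np.inf]; print(" handle",len(pp),np.median(pp,0),cv2.minAreaRect((pp[:,:2]*1000).astype(np.float32)))
    S=(np.hypot(x-.61,y-.225)<.16)
    g=S&(z>.088)&(z<.125)&(hsv[...,0]<20)&(hsv[...,1]>120)
    gp=w[g];print(" grip",len(gp),np.median(gp,0),cv2.minAreaRect((gp[:,:2]*1000).astype(np.float32)))
    rm=S&(z>.046)&(z<.056); rp=w[rm][:,:2]
    f=least_squares(lambda s:np.hypot(*(rp-s[:2]).T)-s[2],[.61,.225,.072],loss="soft_l1",f_scale=.002).x;print(" ring",f)
    b=S&(hsv[...,0]>10)&(hsv[...,0]<28)&(hsv[...,1]>90)&(z<.07)
    k,l,st,ce=cv2.connectedComponentsWithStats(b.astype(np.uint8))
    for i in range(1,k):
        if st[i,4]>8: print(" lug",st[i],np.round(np.nanmedian(w[l==i],0),3),"by z",np.round(atz(n,*ce[i],.043),3), "ang",np.degrees(np.arctan2(*(atz(n,*ce[i],.043)[:2]-f[:2])[::-1])))
```

```text
top deck 2835 0.14939234830601622 ((632.2205810546875, -221.00820922851562), (211.28665161132812, 211.2609405517578), 11.206202507019043)
 hole [ 0.63131571 -0.22012852  0.08041576]
 hooks z max 0.18691470165972246 285
 hook angles hist(10deg) [ 0  0  7 18 18 17 11  5 11  0  0  0  0  0  6 22 18 20  9  8  9  0  1  3
  0  0  9 20 21 23 12  3 14  0  0  0] r 0.0899306341917509
 handle 62 [ 0.43525257 -0.2667775   0.08498204] ((437.70843505859375, -258.1106872558594), (33.058311462402344, 85.46991729736328), 25.273387908935547)
 grip 113 [0.60177573 0.22680074 0.10894478] ((602.0194702148438, 226.7098388671875), (14.473669052124023, 66.77075958251953), 37.1729736328125)
 ring [0.60200212 0.22602651 0.07107572]
 lug [262 207   7   6  21] [0.657 0.157 0.042] by z [0.656 0.157 0.043] ang -51.94768500955166
 lug [208 214   8   4  16] [0.637 0.308 0.043] by z [0.638 0.31  0.043] ang 66.71419361752918
 lug [242 253   3  10  21] [0.518 0.216 0.044] by z [0.517 0.216 0.043] ang -173.51567415761406
side deck 1796 0.15004301198769776 ((633.4959716796875, -217.7970733642578), (221.65814208984375, 214.89891052246094), 11.31312084197998)
 hole [ 0.63004592 -0.21921408  0.08039064]
 hooks z max 0.18645728984470547 294
 hook angles hist(10deg) [ 0  0 10 21 15 23 11 10 14  1  0  0  0  0 12 17 13 20 10  8 17  0  0  4
  0  0 14 18 13 14  8  3 18  0  0  0] r 0.09089489575748028
 handle 0 [nan nan nan] ((0.0, 0.0), (0.0, 0.0), 0.0)
 grip 42 [0.60225124 0.22814259 0.11000134] ((602.6521606445312, 229.0928955078125), (26.08934783935547, 61.066070556640625), 34.2138671875)
 ring [0.60170791 0.22732165 0.07148199]
 lug [306 223   9   3  21] [0.654 0.158 0.042] by z [0.654 0.159 0.043] ang -52.78770035758641
 lug [265 231   8   6  22] [0.52  0.217 0.043] by z [0.518 0.217 0.043] ang -172.8347457492629
  return _methods._mean(a, axis=axis, dtype=dtype,
  ret = um.true_divide(
```

```bash
cat > plan.py <<'E'
import sys,json
from h import *
from scipy.spatial.transform import Rotation as Ro
def R(yaw): return Ro.from_euler("xyz",[180,0,yaw],degrees=True).as_matrix()
def plan(p,yaw,wps):
    """print each waypoint (x,y,z,yaw), reached from the previous one, in tool units; rows needed"""
    p=np.array(p,float)
    for w in wps:
        s=np.round(R(yaw).T@(np.array(w[:3])-p)/.2,3); t=round(-((w[3]-yaw+180)%360-180)/180,3)
        n=max(np.linalg.norm(s)*.2/.0625,abs(t)*180/10.7)
        print(s.tolist(),[0,0,t],"rows %.1f"%n, "" if abs(s).max()<=1 else "TOO FAR")
        p=p+R(yaw)@s*.2; yaw=yaw-t*180
    print("end",np.round(p,4),round(yaw,2))
E
python3 - <<'E'
from plan import *
plan([.159,.5,.231],162.42,[(.27,.36,.231,101.2),(.4,.2,.231,101.2),(.40,.01,.231,101.2),(.39,-.17,.231,101.2),(.386,-.2685,.16,101.2),(.386,-.2685,.07,101.2)])
E
```

```text
[-0.741, -0.5, -0.0] [0, 0, 0.34] rows 5.7 
[-0.911, 0.482, 0.0] [0, 0, 0.0] rows 3.3 
[-0.932, -0.185, -0.0] [0, 0, 0.0] rows 3.0 
[-0.873, -0.224, -0.0] [0, 0, 0.0] rows 2.9 
[-0.479, -0.116, 0.355] [0, 0, 0.0] rows 1.9 
[0.0, 0.0, 0.45] [0, 0, 0.0] rows 1.4 
end [ 0.386  -0.2686  0.07  ] 101.22
```

Request:
carry_out(series=[{"xyz": [-0.741, -0.5, 0], "rotation": [0, 0, 0.34], "grip": -1}, {"xyz": [-0.741, -0.5, 0], "rotation": [0, 0, 0.34], "grip": -1}, {"xyz": [-0.741, -0.5, 0], "rotation": [0, 0, 0.34], "grip": -1}, {"xyz": [-0.741, -0.5, 0], "rotation": [0, 0, 0.34], "grip": -1}, {"xyz": [-0.741, -0.5, 0], "rotation": [0, 0, 0.34], "grip": -1}, {"xyz": [-0.741, -0.5, 0], "rotation": [0, 0, 0.34], "grip": -1}, {"xyz": [-0.741, -0.5, 0], "rotation": [0, 0, 0.34], "grip": -1}])

```text
time_s: 1.88
eef_pos: [0.2697, 0.3603, 0.2314]
eef_rot: [180.0, -0.0, 101.3]
ft_force: [0.0, 0.0, 0.4]
opening: 0.0002
gripper_force: 0.0
```

Request:
carry_out(series=[{"xyz": [-0.911, 0.482, 0], "rotation": [0, 0, 0], "grip": -1}, {"xyz": [-0.911, 0.482, 0], "rotation": [0, 0, 0], "grip": -1}, {"xyz": [-0.911, 0.482, 0], "rotation": [0, 0, 0], "grip": -1}, {"xyz": [-0.911, 0.482, 0], "rotation": [0, 0, 0], "grip": -1}])

```text
time_s: 2.38
eef_pos: [0.4014, 0.198, 0.2314]
eef_rot: [180.0, 0.0, 101.1]
ft_force: [-0.2, -0.4, 0.0]
opening: -0.0002
gripper_force: 0.0
```

Request:
carry_out(series=[{"xyz": [-0.932, -0.185, 0], "rotation": [0, 0, 0], "grip": -1}, {"xyz": [-0.932, -0.185, 0], "rotation": [0, 0, 0], "grip": -1}, {"xyz": [-0.932, -0.185, 0], "rotation": [0, 0, 0], "grip": -1}, {"xyz": [-0.932, -0.185, 0], "rotation": [0, 0, 0], "grip": -1}])

```text
time_s: 2.88
eef_pos: [0.3993, 0.0069, 0.2314]
eef_rot: [-180.0, 0.0, 100.9]
ft_force: [0.1, -0.3, 0.7]
opening: 0.0004
gripper_force: 0.0
```

Request:
carry_out(series=[{"xyz": [-0.873, -0.224, 0], "rotation": [0, 0, 0], "grip": -1}, {"xyz": [-0.873, -0.224, 0], "rotation": [0, 0, 0], "grip": -1}, {"xyz": [-0.873, -0.224, 0], "rotation": [0, 0, 0], "grip": -1}, {"xyz": [-0.873, -0.224, 0], "rotation": [0, 0, 0], "grip": -1}])

```text
time_s: 3.38
eef_pos: [0.3902, -0.1718, 0.2313]
eef_rot: [180.0, 0.0, 101.0]
ft_force: [-0.1, 1.3, 0.6]
opening: -0.0002
gripper_force: 0.0
```

Request:
carry_out(series=[{"xyz": [-0.479, -0.116, 0.3], "rotation": [0, 0, 0], "grip": -1}, {"xyz": [-0.479, -0.116, 0.3], "rotation": [0, 0, 0], "grip": -1}, {"xyz": [-0.479, -0.116, 0.81], "rotation": [0, 0, 0], "grip": -1}, {"xyz": [-0.479, -0.116, 0.81], "rotation": [0, 0, 0], "grip": -1}, {"xyz": [-0.479, -0.116, 0.81], "rotation": [0, 0, 0], "grip": -1}, {"xyz": [-0.479, -0.116, 0.81], "rotation": [0, 0, 0], "grip": -1}])

```text
time_s: 4.12
eef_pos: [0.3871, -0.2676, 0.0706]
eef_rot: [179.9, 0.1, 101.4]
ft_force: [-0.1, -1.0, 0.6]
opening: -0.0
gripper_force: 0.0
```

Request:
carry_out(series=[{"xyz": [0, 0.05, 0], "rotation": [0, 0, 0], "grip": -1}, {"xyz": [0, 0.1, 0], "rotation": [0, 0, 0], "grip": -1}, {"xyz": [0, 0.15, 0], "rotation": [0, 0, 0], "grip": -1}, {"xyz": [0, 0.19, 0], "rotation": [0, 0, 0], "grip": -1}, {"xyz": [0, 0.22, 0], "rotation": [0, 0, 0], "grip": -1}, {"xyz": [0, 0.25, 0], "rotation": [0, 0, 0], "grip": -1}])

```text
time_s: 4.88
eef_pos: [0.4347, -0.2584, 0.0693]
eef_rot: [-180.0, 0.0, 101.2]
ft_force: [-1.6, -0.7, 2.3]
opening: -0.0001
gripper_force: 1.2
```

Request:
carry_out(series=[{"xyz": [0, 0.02, 0], "rotation": [0, 0, 0], "grip": -1}, {"xyz": [0, 0.04, 0], "rotation": [0, 0, 0], "grip": -1}, {"xyz": [0, 0.05, 0], "rotation": [0, 0, 0], "grip": -1}, {"xyz": [0, 0.06, 0], "rotation": [0, 0, 0], "grip": -1}])

```text
time_s: 5.38
eef_pos: [0.4464, -0.256, 0.0693]
eef_rot: [-180.0, -0.0, 101.2]
ft_force: [-1.8, -1.0, 0.9]
opening: -0.0002
gripper_force: 0.9
```

Run:
```python
from h import *
im,d=arm.grab_frame("side")
cv2.imwrite("pics/p1.png",cv2.resize(im[195:345,285:455],None,fx=3.5,fy=3.5,interpolation=3))
```

```text
(no output)
```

View pics/p1.png

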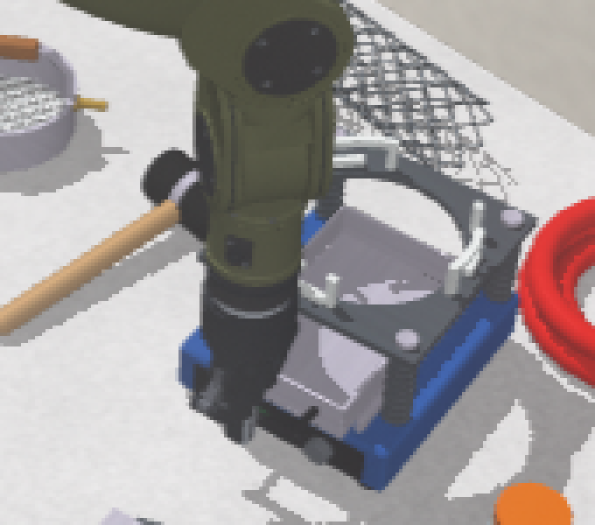

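The fingers are pushing the bar and the pan is sliding at about 2 N. I'll keep going slowly until it meets the stop.

Request:
carry_out(series=[{"xyz": [0, 0.015, 0], "rotation": [0, 0, 0], "grip": -1}, {"xyz": [0, 0.03, 0], "rotation": [0, 0, 0], "grip": -1}, {"xyz": [0, 0.03, 0], "rotation": [0, 0, 0], "grip": -1}])

```text
time_s: 5.8
eef_pos: [0.4527, -0.2547, 0.0693]
eef_rot: [180.0, -0.0, 101.2]
ft_force: [-0.6, 0.1, -0.7]
opening: -0.0002
gripper_force: 0.2
```

Request:
carry_out(series=[{"xyz": [0, 0.01, 0], "rotation": [0, 0, 0], "grip": -1}, {"xyz": [0, 0.02, 0], "rotation": [0, 0, 0], "grip": -1}, {"xyz": [0, 0.02, 0], "rotation": [0, 0, 0], "grip": -1}])

```text
time_s: 6.18
eef_pos: [0.4539, -0.2544, 0.0692]
eef_rot: [-179.7, 0.0, 101.2]
ft_force: [-7.2, -3.9, 3.3]
opening: -0.0004
gripper_force: 3.7
```

Request:
carry_out(series=[{"xyz": [0, 0.01, 0], "rotation": [0, 0, 0], "grip": -1}, {"xyz": [0, 0.015, 0], "rotation": [0, 0, 0], "grip": -1}, {"xyz": [0, 0.015, 0], "rotation": [0, 0, 0], "grip": -1}])

```text
time_s: 6.55
eef_pos: [0.4541, -0.2542, 0.0691]
eef_rot: [-179.4, 0.0, 101.1]
ft_force: [-12.2, -4.6, 9.3]
opening: 0.0001
gripper_force: 7.0
```

Request:
carry_out(series=[{"xyz": [0, -0.06, 0], "rotation": [0, 0, 0], "grip": -1}, {"xyz": [0, -0.25, 0], "rotation": [0, 0, 0], "grip": -1}, {"xyz": [0, -0.25, -0.8], "rotation": [0, 0, 0], "grip": -1}, {"xyz": [0, -0.25, -0.8], "rotation": [0, 0, 0], "grip": -1}, {"xyz": [0, -0.25, -0.8], "rotation": [0, 0, 0], "grip": -1}, {"xyz": [0, -0.25, -0.8], "rotation": [0, 0, 0], "grip": 0}])

```text
time_s: 7.3
eef_pos: [0.4126, -0.2643, 0.2326]
eef_rot: [179.6, 0.3, 101.2]
ft_force: [-0.6, -1.2, 0.1]
opening: 0.0171
gripper_force: 0.0
```

Run:
```python
from plan import *
o=arm.get_obs();print(o["eef_pos"],o["eef_rot"],o["q"])
im,d=arm.grab_frame("top");w=cloud("top",d)
x,y,z=w[...,0],w[...,1],w[...,2]
hd=(z>.075)&(z<.09)&(im.max(-1)<45)&(abs(x-.47)<.07)&(abs(y+.25)<.08)
p=w[hd];r=(p[:,:2]-[.631,-.220])@[-np.cos(np.radians(11.2)),-np.sin(np.radians(11.2))]
print(len(p),np.percentile(r,[5,25,50,75,95]),np.median(p,0))
# sieve again with grip line
p=[.459-.05,-.2535-.01,.229]
```

```text
[ 0.41258753 -0.26432488  0.23261971] [179.61184718   0.27400377 101.23139147] [-32.69274552  11.08492463 -12.81226742  65.63316114   0.07191325
  46.07522961]
61 [0.13286284 0.14012688 0.16190554 0.16323331 0.16480179] [ 0.47396602 -0.25512749  0.08326331]
```

The pan is home: the push met a hard stop and the bar measures about 0.163–0.165 m from the axis. Next is the sieve.

Run:
```python
from plan import *
plan([.4105,-.2637,.229],101.22,[(.45,-.07,.229,127.2),(.52,.12,.229,127.2),(.602,.227,.229,127.2),(.602,.227,.081,127.2)])
```

```text
[0.912, 0.382, 0.0] [0, 0, -0.144] rows 3.2 
[0.546, 0.853, 0.0] [0, 0, -0.0] rows 3.2 
[0.178, 0.649, 0.0] [0, 0, -0.0] rows 2.2 
[0.0, 0.0, 0.74] [0, 0, -0.0] rows 2.4 
end [0.602  0.2269 0.081 ] 127.14
```

Request:
carry_out(series=[{"xyz": [0.912, 0.382, 0], "rotation": [0, 0, -0.144], "grip": 1}, {"xyz": [0.912, 0.382, 0], "rotation": [0, 0, -0.144], "grip": 1}, {"xyz": [0.912, 0.382, 0], "rotation": [0, 0, -0.144], "grip": 1}, {"xyz": [0.912, 0.382, 0], "rotation": [0, 0, -0.144], "grip": 1}])

```text
time_s: 7.85
eef_pos: [0.4488, -0.0659, 0.2275]
eef_rot: [-179.9, -0.2, 127.5]
ft_force: [0.1, -0.2, -0.8]
opening: 0.0851
gripper_force: 0.0
```

Request:
carry_out(series=[{"xyz": [0.546, 0.853, 0], "rotation": [0, 0, 0], "grip": 1}, {"xyz": [0.546, 0.853, 0], "rotation": [0, 0, 0], "grip": 1}, {"xyz": [0.546, 0.853, 0], "rotation": [0, 0, 0], "grip": 1}, {"xyz": [0.546, 0.853, 0], "rotation": [0, 0, 0], "grip": 1}])

```text
time_s: 8.35
eef_pos: [0.5202, 0.1228, 0.2275]
eef_rot: [-179.9, -0.1, 127.3]
ft_force: [-1.1, 0.0, -0.3]
opening: 0.0854
gripper_force: 0.0
```

Request:
carry_out(series=[{"xyz": [0.178, 0.649, 0], "rotation": [0, 0, 0], "grip": 1}, {"xyz": [0.178, 0.649, 0], "rotation": [0, 0, 0], "grip": 1}, {"xyz": [0.178, 0.649, 0], "rotation": [0, 0, 0], "grip": 1}, {"xyz": [0.178, 0.649, 0], "rotation": [0, 0, 0], "grip": 1}, {"xyz": [0.178, 0.649, 0], "rotation": [0, 0, 0], "grip": 1}])

```text
time_s: 8.98
eef_pos: [0.6006, 0.2253, 0.2291]
eef_rot: [-179.9, -0.0, 127.0]
ft_force: [-1.1, -0.9, -0.4]
opening: 0.0857
gripper_force: 0.0
```

Request:
carry_out(series=[{"xyz": [0, 0, 0.25], "rotation": [0, 0, 0], "grip": 1}, {"xyz": [0, 0, 0.5], "rotation": [0, 0, 0], "grip": 1}, {"xyz": [0, 0, 0.65], "rotation": [0, 0, 0], "grip": 1}, {"xyz": [0, 0, 0.74], "rotation": [0, 0, 0], "grip": 1}, {"xyz": [0, 0, 0.74], "rotation": [0, 0, 0], "grip": 1}, {"xyz": [0, 0, 0.74], "rotation": [0, 0, 0], "grip": 1}])

```text
time_s: 9.72
eef_pos: [0.6019, 0.2267, 0.0827]
eef_rot: [179.9, 0.0, 127.1]
ft_force: [0.0, 0.2, 0.5]
opening: 0.0856
gripper_force: 0.0
```

Request:
carry_out(series=[{"xyz": [0, 0, 0], "rotation": [0, 0, 0], "grip": -1}, {"xyz": [0, 0, 0], "rotation": [0, 0, 0], "grip": -1}, {"xyz": [0, 0, 0], "rotation": [0, 0, 0], "grip": -1}, {"xyz": [0, 0, 0], "rotation": [0, 0, 0], "grip": -1}, {"xyz": [0, 0, 0], "rotation": [0, 0, 0], "grip": -1}, {"xyz": [0, 0, 0], "rotation": [0, 0, 0], "grip": -1}, {"xyz": [0, 0, 0], "rotation": [0, 0, 0], "grip": -1}, {"xyz": [0, 0, 0], "rotation": [0, 0, 0], "grip": -1}])

```text
time_s: 10.72
eef_pos: [0.6023, 0.2278, 0.0817]
eef_rot: [179.9, 0.0, 127.1]
ft_force: [1.8, 2.7, 2.1]
opening: 0.0148
gripper_force: 60.3
```

Request:
carry_out(series=[{"xyz": [0, 0, -0.1], "rotation": [0, 0, 0], "grip": -1}, {"xyz": [0, 0, -0.3], "rotation": [0, 0, 0], "grip": -1}, {"xyz": [0, 0, -0.5], "rotation": [0, 0, 0], "grip": -1}, {"xyz": [0, 0, -0.7], "rotation": [0, 0, 0], "grip": -1}, {"xyz": [0, 0, -0.9], "rotation": [0, 0, 0], "grip": -1}, {"xyz": [0, 0, -1], "rotation": [0, 0, 0], "grip": -1}, {"xyz": [0, 0, -1], "rotation": [0, 0, 0], "grip": -1}, {"xyz": [0, 0, -1], "rotation": [0, 0, 0], "grip": -1}])

```text
time_s: 11.72
eef_pos: [0.6002, 0.2267, 0.2788]
eef_rot: [-179.7, -0.1, 127.1]
ft_force: [-0.4, -0.1, -5.0]
opening: 0.0151
gripper_force: 59.4
```

Run:
```python
from plan import *
plan([.602,.2269,.281],127.14,[(.60,.08,.30,131.2),(.60,-.07,.30,131.2),(.631,-.22,.30,131.2)])
```

```text
[-0.579, -0.451, -0.095] [0, 0, -0.023] rows 2.4 
[-0.564, -0.495, 0.0] [0, 0, 0.0] rows 2.4 
[-0.666, -0.379, 0.0] [0, 0, 0.0] rows 2.5 
end [ 0.6309 -0.2201  0.3   ] 131.28
```

Sieve weight reads 5 N. I'll move gently to keep it from swinging.

Request:
carry_out(series=[{"xyz": [-0.1, -0.08, -0.095], "rotation": [0, 0, -0.023], "grip": -1}, {"xyz": [-0.25, -0.19, -0.095], "rotation": [0, 0, -0.023], "grip": -1}, {"xyz": [-0.4, -0.31, -0.095], "rotation": [0, 0, -0.023], "grip": -1}, {"xyz": [-0.5, -0.4, -0.095], "rotation": [0, 0, -0.023], "grip": -1}, {"xyz": [-0.579, -0.451, -0.095], "rotation": [0, 0, -0.023], "grip": -1}])

```text
time_s: 12.35
eef_pos: [0.5982, 0.0792, 0.2984]
eef_rot: [-179.8, -0.1, 131.2]
ft_force: [-0.1, 0.5, -4.6]
opening: 0.0154
gripper_force: 59.4
```

Request:
carry_out(series=[{"xyz": [-0.15, -0.13, 0], "rotation": [0, 0, 0], "grip": -1}, {"xyz": [-0.3, -0.27, 0], "rotation": [0, 0, 0], "grip": -1}, {"xyz": [-0.45, -0.4, 0], "rotation": [0, 0, 0], "grip": -1}, {"xyz": [-0.564, -0.495, 0], "rotation": [0, 0, 0], "grip": -1}])

```text
time_s: 12.85
eef_pos: [0.5991, -0.0709, 0.299]
eef_rot: [-179.9, -0.1, 131.3]
ft_force: [1.0, 0.5, -3.7]
opening: 0.0148
gripper_force: 59.4
```

Request:
carry_out(series=[{"xyz": [-0.15, -0.08, 0], "rotation": [0, 0, 0], "grip": -1}, {"xyz": [-0.32, -0.18, 0], "rotation": [0, 0, 0], "grip": -1}, {"xyz": [-0.48, -0.27, 0], "rotation": [0, 0, 0], "grip": -1}, {"xyz": [-0.6, -0.34, 0], "rotation": [0, 0, 0], "grip": -1}, {"xyz": [-0.666, -0.379, 0], "rotation": [0, 0, 0], "grip": -1}, {"xyz": [-0.666, -0.379, 0], "rotation": [0, 0, 0], "grip": -1}, {"xyz": [-0.666, -0.379, 0], "rotation": [0, 0, 0], "grip": -1}, {"xyz": [-0.666, -0.379, 0], "rotation": [0, 0, 0], "grip": -1}])

```text
time_s: 13.85
eef_pos: [0.6305, -0.2183, 0.3006]
eef_rot: [180.0, -0.0, 131.4]
ft_force: [0.5, -0.2, -2.8]
opening: 0.0151
gripper_force: 59.4
```

Run:
```python
from h import *
print(arm.get_obs()["eef_pos"],arm.get_obs()["eef_rot"])
im,d=arm.grab_frame("side");np.savez("pics/s3.npz",d=d);cv2.imwrite("pics/s3full.png",im)
im2,d2=arm.grab_frame("top");np.savez("pics/t3.npz",d=d2);cv2.imwrite("pics/t3full.png",im2)
a=cv2.resize(im[150:310,320:450],None,fx=3,fy=3,interpolation=3);b=cv2.resize(im2[150:280,350:450],None,fx=3.6,fy=3.6,interpolation=3)
c=np.zeros((480,750,3),np.uint8);c[:,:390]=a;c[:468,390:]=b;cv2.imwrite("pics/m3.png",c)
```

```text
[ 0.630482   -0.21829884  0.30058709] [ 1.79980372e+02 -1.07442805e-02  1.31366726e+02]
```

View pics/m3.png

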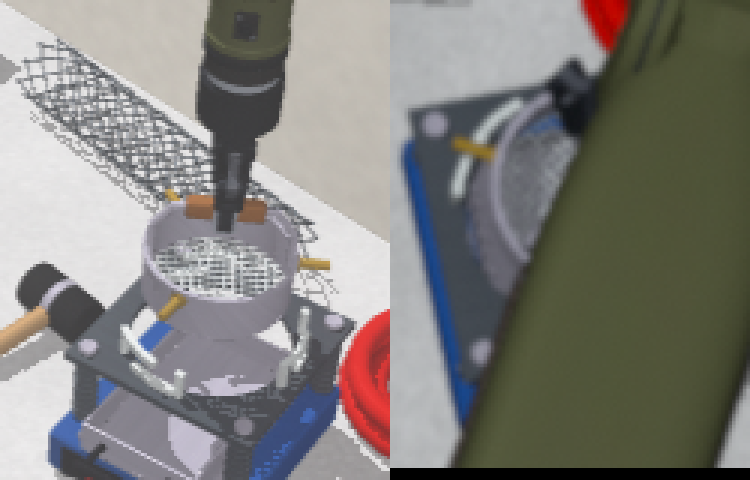

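The sieve hangs level over the hole, with two lugs showing in the side crop at about (172,307) and (315,265). I'll measure its centre, tilt and lug angles.

```bash
cat > meas.py <<'E'
from h import *
def meas(n,im,d,zu,c0=(.631,-.22)):
    w=cloud(n,d);hsv=cv2.cvtColor(im,cv2.COLOR_BGR2HSV);x,y,z=np.moveaxis(w,-1,0)
    S=np.hypot(x-c0[0],y-c0[1])<.125
    rm=S&(abs(z-zu-.051)<.006)&(hsv[...,1]<70)&(im.max(-1)>70);rp=w[rm];rp=rp[abs(np.hypot(rp[:,0]-c0[0],rp[:,1]-c0[1])-.072)<.015]
    f=least_squares(lambda s:np.hypot(*(rp[:,:2]-s[:2]).T)-.0715,c0,loss="soft_l1",f_scale=.002).x
    A=np.c_[rp[:,:2]-f,np.ones(len(rp))];t=np.linalg.lstsq(A,rp[:,2],rcond=None)[0]
    print(n,"ring",len(rp),np.round(f,4),"rim z %.4f tilt deg"%np.median(rp[:,2]),np.round(np.degrees(t[:2]),1))
    b=S&(hsv[...,0]>10)&(hsv[...,0]<30)&(hsv[...,1]>90)&(abs(z-zu-.04)<.015)
    k,l,st,ce=cv2.connectedComponentsWithStats(b.astype(np.uint8))
    for i in range(1,k):
        if st[i,4]>6:
            q=w[l==i];m=np.median(q,0);v=m[:2]-f
            print("  lug",st[i,:2],st[i,4],np.round(m,3),"r %.3f sifter angle %.1f mod120 %.1f"%(np.hypot(*v),(np.degrees(np.arctan2(v[1],v[0]))-11.2)%360,(np.degrees(np.arctan2(v[1],v[0]))-11.2)%120))
E
python3 - <<'E'
from meas import *
meas("side",cv2.imread("pics/s3full.png"),np.load("pics/s3.npz")["d"],.219)
meas("top",cv2.imread("pics/t3full.png"),np.load("pics/t3.npz")["d"],.219)
E
```

```text
side ring 213 [ 0.6276 -0.2189] rim z 0.2694 tilt deg [-0.6 -0.1]
  lug [375 213] 12 [ 0.66  -0.13   0.262] r 0.095 sifter angle 59.0 mod120 59.0
  lug [420 236] 30 [ 0.688 -0.286  0.262] r 0.091 sifter angle 300.7 mod120 60.7
  lug [373 248] 32 [ 0.544 -0.238  0.262] r 0.085 sifter angle 181.5 mod120 61.5
top ring 139 [ 0.6281 -0.2212] rim z 0.2690 tilt deg [-0.9 -2.2]
  lug [368 188] 37 [ 0.657 -0.136  0.261] r 0.090 sifter angle 59.7 mod120 59.7
```

Request:
carry_out(series=[{"xyz": [-0.008, 0.009, 0.1], "rotation": [0, 0, 0], "grip": -1}, {"xyz": [-0.008, 0.009, 0.2], "rotation": [0, 0, 0], "grip": -1}, {"xyz": [-0.008, 0.009, 0.28], "rotation": [0, 0, 0], "grip": -1}, {"xyz": [-0.008, 0.009, 0.34], "rotation": [0, 0, 0], "grip": -1}, {"xyz": [-0.008, 0.009, 0.36], "rotation": [0, 0, 0], "grip": -1}, {"xyz": [-0.008, 0.009, 0.36], "rotation": [0, 0, 0], "grip": -1}, {"xyz": [-0.008, 0.009, 0.36], "rotation": [0, 0, 0], "grip": -1}])

```text
time_s: 14.82
eef_pos: [0.6334, -0.2197, 0.2292]
eef_rot: [180.0, 0.1, 131.3]
ft_force: [-0.9, -0.0, -4.3]
opening: 0.0149
gripper_force: 59.4
```

Run:
```python
from meas import *
im,d=arm.grab_frame("side");meas("side",im,d,.147)
im,d=arm.grab_frame("top");meas("top",im,d,.147)
o=arm.get_obs();print(o["eef_pos"],o["ft_force"],o["ft_torque"])
```

```text
side ring 201 [ 0.6305 -0.2206] rim z 0.1978 tilt deg [-0.5 -0.1]
  lug [375 231] 13 [ 0.663 -0.129  0.191] r 0.097 sifter angle 59.3 mod120 59.3
  lug [418 254] 31 [ 0.691 -0.287  0.19 ] r 0.090 sifter angle 300.8 mod120 60.8
  lug [372 266] 35 [ 0.548 -0.239  0.192] r 0.085 sifter angle 181.3 mod120 61.3
top ring 125 [ 0.6308 -0.2228] rim z 0.1976 tilt deg [ 0.1 -1. ]
  lug [366 194] 32 [ 0.661 -0.137  0.191] r 0.091 sifter angle 59.5 mod120 59.5
[ 0.63330807 -0.21974285  0.22905331] [ 0.09024385 -0.51597262 -3.4158668 ] [ 0.04039641  0.03307225 -0.05017445]
```

Centred to within 2 mm at the right angle. I'll lower it slowly into the mouths.

Request:
carry_out(series=[{"xyz": [0.006, 0.005, 0.02], "rotation": [0, 0, 0], "grip": -1}, {"xyz": [0.006, 0.005, 0.04], "rotation": [0, 0, 0], "grip": -1}, {"xyz": [0.006, 0.005, 0.06], "rotation": [0, 0, 0], "grip": -1}, {"xyz": [0.006, 0.005, 0.075], "rotation": [0, 0, 0], "grip": -1}, {"xyz": [0.006, 0.005, 0.085], "rotation": [0, 0, 0], "grip": -1}, {"xyz": [0.006, 0.005, 0.085], "rotation": [0, 0, 0], "grip": -1}])

```text
time_s: 15.68
eef_pos: [0.6328, -0.218, 0.2111]
eef_rot: [-180.0, -0.0, 131.3]
ft_force: [-0.3, 0.3, -4.0]
opening: 0.015
gripper_force: 59.5
```

Request:
carry_out(series=[{"xyz": [0, 0, 0.01], "rotation": [0, 0, 0], "grip": -1}, {"xyz": [0, 0, 0.02], "rotation": [0, 0, 0], "grip": -1}, {"xyz": [0, 0, 0.025], "rotation": [0, 0, 0], "grip": -1}, {"xyz": [0, 0, 0.025], "rotation": [0, 0, 0], "grip": -1}])

```text
time_s: 16.18
eef_pos: [0.6328, -0.218, 0.2062]
eef_rot: [-180.0, -0.0, 131.3]
ft_force: [-0.2, -0.7, -4.2]
opening: 0.0153
gripper_force: 59.5
```

Request:
carry_out(series=[{"xyz": [0, 0, 0.005], "rotation": [0, 0, 0], "grip": -1}, {"xyz": [0, 0, 0.01], "rotation": [0, 0, 0], "grip": -1}, {"xyz": [0, 0, 0.01], "rotation": [0, 0, 0], "grip": -1}])

```text
time_s: 16.55
eef_pos: [0.633, -0.2181, 0.2047]
eef_rot: [180.0, 0.0, 131.3]
ft_force: [-0.5, -0.3, -1.4]
opening: 0.0151
gripper_force: 59.8
```

Request:
carry_out(series=[{"xyz": [0, 0, 0.005], "rotation": [0, 0, 0], "grip": -1}, {"xyz": [0, 0, 0.005], "rotation": [0, 0, 0], "grip": -1}])

```text
time_s: 16.8
eef_pos: [0.633, -0.218, 0.2046]
eef_rot: [180.0, 0.1, 131.3]
ft_force: [-2.6, 0.2, 4.3]
opening: 0.0151
gripper_force: 60.7
```

Run:
```python
from meas import *
im,d=arm.grab_frame("side");meas("side",im,d,.123)
im2,d=arm.grab_frame("top");meas("top",im2,d,.123)
o=arm.get_obs();print(o["eef_pos"],o["ft_force"],o["ft_torque"])
a=cv2.resize(im[190:310,330:450],None,fx=4.5,fy=4.5,interpolation=3)
cv2.imwrite("pics/m4.png",a)
```

```text
side ring 200 [ 0.6305 -0.2185] rim z 0.1735 tilt deg [-0.1 -0.1]
  lug [374 237] 12 [ 0.662 -0.13   0.166] r 0.094 sifter angle 59.1 mod120 59.1
  lug [416 260] 11 [ 0.683 -0.28   0.165] r 0.081 sifter angle 299.3 mod120 59.3
  lug [371 271] 29 [ 0.546 -0.236  0.167] r 0.087 sifter angle 180.6 mod120 60.6
top ring 119 [ 0.6309 -0.2209] rim z 0.1725 tilt deg [0.6 1.2]
  lug [365 196] 30 [ 0.66  -0.134  0.166] r 0.092 sifter angle 60.2 mod120 60.2
[ 0.63305237 -0.21805116  0.20452837] [-2.31325627  1.10925895  6.23032693] [0.19524152 0.60741171 0.02399128]
```

View pics/m4.png

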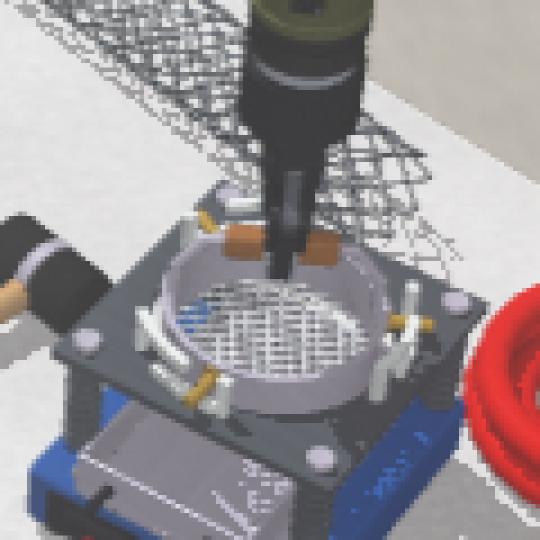

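All three lugs sit in the mouths on the sill (rim at 0.173 m, lugs at 59–61° mod 120). I'll take off the load and twist clockwise.

Request:
carry_out(series=[{"xyz": [0, 0, -0.008], "rotation": [0, 0, 0], "grip": -1}, {"xyz": [0, 0, -0.008], "rotation": [0, 0, 0.02], "grip": -1}, {"xyz": [0, 0, -0.008], "rotation": [0, 0, 0.04], "grip": -1}, {"xyz": [0, 0, -0.008], "rotation": [0, 0, 0.06], "grip": -1}, {"xyz": [0, 0, -0.008], "rotation": [0, 0, 0.08], "grip": -1}, {"xyz": [0, 0, -0.008], "rotation": [0, 0, 0.08], "grip": -1}])

```text
time_s: 17.65
eef_pos: [0.6333, -0.2183, 0.2047]
eef_rot: [180.0, 0.0, 116.9]
ft_force: [0.4, -0.6, 0.1]
opening: 0.015
gripper_force: 60.0
```

Request:
carry_out(series=[{"xyz": [0, 0, 0], "rotation": [0, 0, 0.02], "grip": -1}, {"xyz": [0, 0, 0], "rotation": [0, 0, 0.04], "grip": -1}, {"xyz": [0, 0, 0], "rotation": [0, 0, 0.06], "grip": -1}, {"xyz": [0, 0, 0], "rotation": [0, 0, 0.08], "grip": -1}, {"xyz": [0, 0, 0], "rotation": [0, 0, 0.098], "grip": -1}, {"xyz": [0, 0, 0], "rotation": [0, 0, 0.098], "grip": -1}, {"xyz": [0, 0, 0], "rotation": [0, 0, 0.098], "grip": -1}])

```text
time_s: 18.52
eef_pos: [0.6326, -0.2179, 0.2041]
eef_rot: [-179.9, -0.0, 99.3]
ft_force: [0.2, 0.3, -3.8]
opening: 0.0153
gripper_force: 59.4
```

Run:
```python
from meas import *
im,d=arm.grab_frame("side");meas("side",im,d,.123)
im2,d=arm.grab_frame("top");meas("top",im2,d,.123)
o=arm.get_obs();print(o["eef_pos"],o["eef_rot"],o["ft_force"],o["ft_torque"])
```

```text
side ring 282 [ 0.6301 -0.2194] rim z 0.1733 tilt deg [-0.4 -0.3]
  lug [358 266] 16 [ 0.54  -0.185  0.165] r 0.096 sifter angle 148.1 mod120 28.1
  lug [410 269] 10 [ 0.641 -0.293  0.165] r 0.075 sifter angle 266.9 mod120 26.9
  lug [417 272] 13 [ 0.647 -0.316  0.166] r 0.098 sifter angle 268.9 mod120 28.9
top ring 140 [ 0.6305 -0.2209] rim z 0.1729 tilt deg [-0.   0.6]
  lug [380 185] 10 [ 0.693 -0.169  0.167] r 0.082 sifter angle 28.4 mod120 28.4
[ 0.63277112 -0.21798269  0.20450052] [-1.79969860e+02 -1.64649502e-02  9.92837073e+01] [-0.35844768 -0.22343231 -3.20014018] [-0.02149732 -0.01523391 -0.02081819]
```

The lugs are at 28° and the sieve hangs free of the sill, so they are over the notches. I'll lower it 8 mm.

Request:
carry_out(series=[{"xyz": [0, 0, 0.01], "rotation": [0, 0, 0], "grip": -1}, {"xyz": [0, 0, 0.02], "rotation": [0, 0, 0], "grip": -1}, {"xyz": [0, 0, 0.03], "rotation": [0, 0, 0], "grip": -1}, {"xyz": [0, 0, 0.036], "rotation": [0, 0, 0], "grip": -1}, {"xyz": [0, 0, 0.036], "rotation": [0, 0, 0], "grip": -1}])

```text
time_s: 19.25
eef_pos: [0.6328, -0.218, 0.1975]
eef_rot: [-180.0, -0.0, 99.2]
ft_force: [0.2, -0.4, -4.2]
opening: 0.0149
gripper_force: 59.5
```

Request:
carry_out(series=[{"xyz": [0, 0, 0.004], "rotation": [0, 0, 0], "grip": -1}, {"xyz": [0, 0, 0.006], "rotation": [0, 0, 0], "grip": -1}, {"xyz": [0, 0, 0.006], "rotation": [0, 0, 0], "grip": -1}])

```text
time_s: 19.62
eef_pos: [0.633, -0.2181, 0.1967]
eef_rot: [180.0, 0.0, 99.2]
ft_force: [-0.1, 0.6, -2.8]
opening: 0.015
gripper_force: 59.6
```

Run:
```python
from meas import *
im,d=arm.grab_frame("side");meas("side",im,d,.115)
im2,d=arm.grab_frame("top");meas("top",im2,d,.115)
o=arm.get_obs();print(o["eef_pos"],o["eef_rot"],o["ft_force"],o["ft_torque"])
```

```text
side ring 261 [ 0.6308 -0.2189] rim z 0.1655 tilt deg [-0.4 -0.1]
  lug [358 268] 17 [ 0.543 -0.188  0.159] r 0.093 sifter angle 149.3 mod120 29.3
  lug [410 271] 7 [ 0.64  -0.292  0.156] r 0.074 sifter angle 266.0 mod120 26.0
  lug [416 274] 14 [ 0.646 -0.315  0.157] r 0.097 sifter angle 267.7 mod120 27.7
top ring 139 [ 0.6304 -0.2211] rim z 0.1652 tilt deg [-0.1  0.4]
  lug [380 185] 10 [ 0.696 -0.167  0.158] r 0.085 sifter angle 28.4 mod120 28.4
[ 0.63300651 -0.21806033  0.19672658] [1.79977460e+02 1.23084088e-02 9.92422715e+01] [ 0.01492917  1.14197138 -1.65234254] [ 0.06846992 -0.00020621 -0.00778615]
```

Request:
carry_out(series=[{"xyz": [0, 0, 0.003], "rotation": [0, 0, 0], "grip": -1}, {"xyz": [0, 0, 0.003], "rotation": [0, 0, 0], "grip": 0.3}, {"xyz": [0, 0, 0.003], "rotation": [0, 0, 0], "grip": 0.3}, {"xyz": [0, 0, 0.003], "rotation": [0, 0, 0], "grip": 0.3}, {"xyz": [0, 0, 0.003], "rotation": [0, 0, 0], "grip": 0.3}, {"xyz": [0, 0, 0.003], "rotation": [0, 0, 0], "grip": 0.3}, {"xyz": [0, 0, 0.003], "rotation": [0, 0, 0], "grip": 0.3}])

```text
time_s: 20.6
eef_pos: [0.6329, -0.218, 0.1959]
eef_rot: [-180.0, 0.0, 99.2]
ft_force: [0.6, -0.8, -0.2]
opening: 0.0557
gripper_force: 0.0
```

Request:
carry_out(series=[{"xyz": [0, 0, -0.1], "rotation": [0, 0, 0], "grip": 0.3}, {"xyz": [0, 0, -0.25], "rotation": [0, 0, 0], "grip": 0.3}, {"xyz": [0, 0, -0.5], "rotation": [0, 0, 0], "grip": 0.3}, {"xyz": [0, 0, -0.5], "rotation": [0, 0, 0], "grip": 0.3}])

```text
time_s: 21.1
eef_pos: [0.6349, -0.2188, 0.3009]
eef_rot: [179.5, 0.2, 99.2]
ft_force: [0.0, -0.6, 0.8]
opening: 0.0554
gripper_force: 0.0
```

Request:
carry_out(series=[{"xyz": [0.5, -0.9, 0], "rotation": [0, 0, 0], "grip": 0.3}, {"xyz": [0.5, -0.9, 0], "rotation": [0, 0, 0], "grip": 0.3}, {"xyz": [0.5, -0.9, 0], "rotation": [0, 0, 0], "grip": 0.3}, {"xyz": [0.5, -0.9, 0], "rotation": [0, 0, 0], "grip": 0.3}, {"xyz": [0.5, -0.9, 0], "rotation": [0, 0, 0], "grip": 0.3}, {"xyz": [0.5, -0.9, 0], "rotation": [0, 0, 0], "grip": 0.3}])

```text
time_s: 21.85
eef_pos: [0.4402, -0.1486, 0.2957]
eef_rot: [180.0, 0.0, 99.2]
ft_force: [0.7, -0.2, -0.5]
opening: 0.0557
gripper_force: 0.0
```

Run:
```python
from meas import *
im,d=arm.grab_frame("side");meas("side",im,d,.115)
im2,d=arm.grab_frame("top");meas("top",im2,d,.115)
w=cloud("top",d);x,y,z=np.moveaxis(w,-1,0)
g=(z>.2)&(z<.23)&(np.hypot(x-.631,y+.22)<.05);p=w[g];print("grip",len(p),np.median(p,0) if len(p) else 0)
a=cv2.resize(im[190:330,330:450],None,fx=3.6,fy=3.6,interpolation=3);b=cv2.resize(im2[160:300,345:450],None,fx=3.6,fy=3.6,interpolation=3)
cv2.imwrite("pics/m5.png",np.hstack([a,b])[:,:800])
```

```text
side ring 289 [ 0.6308 -0.2187] rim z 0.1654 tilt deg [ 0.1 -0.2]
  lug [391 237] 13 [ 0.704 -0.16   0.16 ] r 0.093 sifter angle 27.7 mod120 27.7
  lug [358 268] 17 [ 0.545 -0.187  0.158] r 0.092 sifter angle 148.8 mod120 28.8
  lug [410 271] 7 [ 0.639 -0.294  0.16 ] r 0.076 sifter angle 264.7 mod120 24.7
  lug [416 274] 14 [ 0.647 -0.316  0.158] r 0.098 sifter angle 268.2 mod120 28.2
top ring 319 [ 0.6303 -0.2205] rim z 0.1651 tilt deg [-0.1  0.2]
  lug [380 185] 11 [ 0.695 -0.167  0.158] r 0.084 sifter angle 28.3 mod120 28.3
  lug [430 203] 16 [ 0.645 -0.302  0.157] r 0.083 sifter angle 269.4 mod120 29.4
grip 228 [ 0.6295513  -0.22054814  0.22219343]
```

View pics/m5.png

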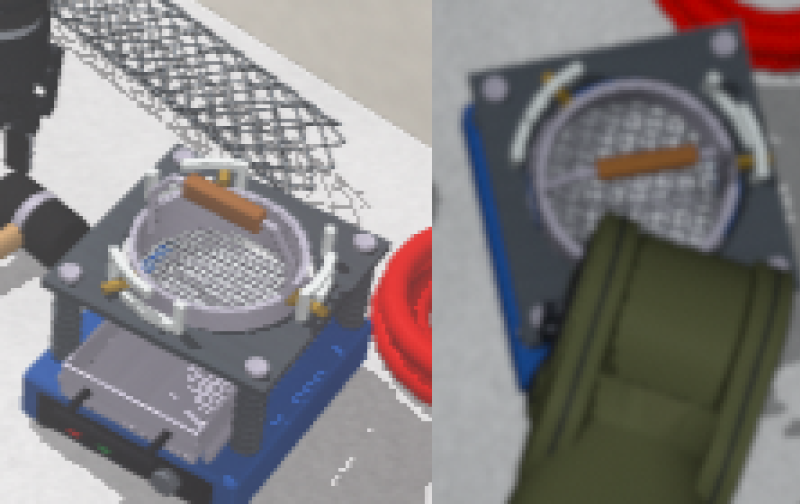

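The sieve is level and released, with its rim at 0.165 m and all three lugs at about 28° in the notches. The pan is under the deck and the arm is clear.

```bash
python3 -c "
from rig import arm
print(arm.finish_job())"
```

```text
the job is handed in; nothing more can be done
None
```

The job is handed in: the catch pan is fully home against its stop, the sieve hangs locked with all three lugs down in the notches and is released, and nothing else on the bench was touched (21.9 s on the robot's clock).

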